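# Eject the drilled plate and square the stack

### The job

Press the red ejector button of the drill jig all the way in, so that the drilled plate held in it is pushed out, then draw that plate out and lay it on top of the three plates in the blue tray. Tap the stack square, until all four plates lie flush with each other, against the tray's end stop and its two side pins. Feel for the button's end stop instead of ramming it, and do not disturb the other things on the bench.

Things in the scene. Friction and masses are not known exactly. Their poses are not given: they have to be found in the camera images.
- jig: green drill jig fixed to the bench; base plate 12 mm thick, x -80 to +105, y +-60 mm (origin: middle of its underside, z up). Its nest (floor z 36, x -23 to +55) holds the plate between walls (outer faces y +-45, to x +55, top z 48) under a drill guide plate (z 48 to 60, x -25 to +40); a light sprung brass jaw on the +y side grips it
- jig_guard (a point): middle of the outer edge of a guard's roof (clear plastic in a yellow frame) above the button (jig x -85, z 190 mm); the roof (4 mm thick, y +-42) reaches from here to jig x -14, where the guard stands on two slim posts (y +-37). Because of it the button can only be pressed with the tool tilted
- jig_exit (a point): mouth of the nest, on its floor (jig x 55, z 36 mm); x points the way the plate comes out, z up. Beyond lies a tongue 28 mm wide, 55 mm long, level with the floor, its sides free down to the base plate. With the button fully in the plate sticks out about 50 mm; the rest is still under the guide plate: draw it on along +x (25 mm or more) before lifting
- ejector_cap (a point): centre of the outer face of the red ejector button, 32 mm across and 10 mm thick, at the jig's -x end, about 107 mm above the bench when out. Its z points out of the button, 38 degrees from vertical and leaning to the jig's -x: press along -z
- ejector (a joint): travel of the ejector button in m: 0 out (sprung), 0.018 fully in against its end stop (the cap sits on stiff rubber that gives 2 to 5 mm more); takes 5 to 20 N. The plate moves 3 mm for each mm of travel, after a gap of 1 to 4 mm
- plate_new: the drilled plate in the jig: a drilled steel plate, 70 (its x) x 50 (its y) x 6 mm thick, 160 g, two 9 mm holes; origin at the centre of its underside, z up, its x along the jig's x at the start
- plate_a: lowest plate of the untidy stack in the tray: a drilled steel plate, 70 (its x) x 50 (its y) x 6 mm thick, 160 g, two 9 mm holes; origin at the centre of its underside, z up
- plate_b: second plate of the stack: a drilled steel plate, 70 (its x) x 50 (its y) x 6 mm thick, 160 g, two 9 mm holes; origin at the centre of its underside, z up
- plate_c: third plate of the stack: a drilled steel plate, 70 (its x) x 50 (its y) x 6 mm thick, 160 g, two 9 mm holes; origin at the centre of its underside, z up
- tray: blue squaring tray fixed to the bench: slab 10 mm thick, x -78 to +62, y -74.5 to +50.5 mm (origin: underside, z up). An aluminium end stop at its +x end (face at x +35, y +-15, top 36 mm above the bench) and two steel side pins 8 mm in diameter on its +y side (centres at x +-24, y +29, top 36 mm); the -x and -y sides are open
- tray_seat (a point): point on the tray's floor (10 mm above the bench, at the tray's origin in x and y) over which the centre of every squared plate lies, with the plate's x along this point's x: short edge (+x) on the end stop, long edge (+y) on the two pins
- oil_can: bystander: closed blue can, 52 mm across, 150 mm tall; origin under its centre
- hammer: bystander: hammer lying on the bench
- wrench: bystander: wrench lying flat on the bench
- screwdriver: bystander: screwdriver lying on the bench
- tape: bystander: yellow tape measure case, 65 x 35 x 60 mm
- offcut: bystander: square steel tube offcut, 160 x 30 x 30 mm
- angle: bystander: steel angle offcut, 140 x 30 x 30 mm

How it is judged (in metres and radians):
On the way, in this order (a step that is already met when the one before it is completed fails the run):
1. the ejector button is pressed fully in and the plate is pushed out of the nest (value of joint ejector above 0.016 m and x of plate_new in the frame of jig_exit above 0.005 m), for 0.05 s.
2. the plate lies on top of the stack in the tray, let go (z of plate_new in the frame of tray_seat between 0.0155 and 0.0205 m and horizontal distance between plate_new and tray_seat below 0.03 m and angle between plate_new's own z axis and vertical below 0.08 rad and contact force between the fingers and plate_new below 0.1 N), for 0.2 s.
At the end, for the whole second after the job is handed in: All four plates lie flat and still in the tray with their centres within 3 mm (horizontally) of tray_seat and their edges within 0.06 rad of its axes, the new plate on top; the ejector button is back out (under 2 mm) (horizontal distance between each of plate_new, plate_a, plate_b, plate_c and tray_seat below 0.003 m and angle between the x axis of each of plate_new, plate_a, plate_b, plate_c and the x axis of tray_seat, either way round below 0.06 rad and angle between each of plate_new, plate_a, plate_b, plate_c's own z axis and vertical below 0.06 rad and linear speed of each of plate_new, plate_a, plate_b, plate_c below 0.01 m/s and z of plate_new in the frame of tray_seat between 0.0155 and 0.0205 m and z of each of plate_a, plate_b, plate_c in the frame of tray_seat below 0.0145 m and value of joint ejector below 0.002 m); the robot touches nothing.
It fails at once if the button is rammed: more than 45 N on it (contact force between any of the arm, the fingers and ejector above 45 N).
It fails at once if another thing on the bench is moved more than 20 mm (distance of any of oil_can, hammer, wrench, screwdriver, tape, offcut, angle from where it was at the start of the episode above 0.02 m).
It also fails if it takes over 70 s, if anything falls off the work surface, if the arm or the gripper's body presses on something with over 40 N, if the wrist force passes 120 N, or if a joint passes its speed limit or range.

### The arm

A 6-joint arm with a two-finger parallel gripper is mounted at the origin on the work surface. World frame = base frame: x ahead of the robot, y to its left, z up, the work surface at z = 0. Lengths are in mm, angles in rad, forces in N, time in s.
With the tool pointing down it reaches from about 275 to 825 mm from the base axis. Payload 5.2 kg.
Tool frame: the origin (TCP) lies at the very end of the fingers, on their centre line; the grasp point (between the pads) lies 19 mm behind it; z points along the fingers, y is the line along which they close (so a half turn about z gives the same grasp; the last joint's range is limited). The gripper opens to 93 mm and grips with 3 to 60 N. Pads are 15 mm wide; open, the fingers measure 128 mm over their backs; the gripper's body (75 mm by 188 mm) begins 65 mm behind the grasp point.
Start: joints at [0.918, 0.259, 1.535, -0, 1.348, -0.203], TCP at [239.112, 495.308, 218.653] pointing down, gripper open.
Joint ranges: [-3.14, 3.14], [-0.91, 2.08], [0.19, 2.58], [-1.22, 4.36], [0.22, 2.71], [-3.12, 3.12]. Speed limits (rad/s): [2.57, 2.57, 3.14, 3.14, 3.14, 3.14].

### API

Orientations are given as [roll, pitch, yaw] about the fixed x, y, z axes, in that order (R = Rz(yaw) Ry(pitch) Rx(roll)).
In Python, from bench import robot gives the robot as it stands. The module is installed in compiled form; this text tells all that it offers. Calls block until the motion is done:
- robot.move_ptp(position, orientation): joint-space move of the TCP to a pose.
- robot.move_linear(position, ori=None, speed=150, f_stop=None): straight line of the TCP; ori=None keeps the orientation; speed is the mean speed in mm/s. With f_stop (N) it stops when the force on the tool has changed by that much, and returns True; else False.
- robot.move_j(angles): joint-space move.
- robot.move_gripper(opening): opening from 0.0 (shut) to 1.0 (fully open); the grip force is fixed at half the most; returns when the fingers have stopped.
- robot.sleep(seconds).
- robot.inverse_kinematics(position, orientation): joint angles nearest the present ones, or None.
- robot.get_image(name): name is "side" or "top"; returns a dict with "img" (480x640x3 uint8, blue, green, red), "fovy" (degrees; the focal length in pixels is half the picture's height over the tangent of half this angle, whatever the lens; pixels are square), "cx", "cy" (the principal point, pixels), "eye" and "orientation" of the camera in the world. Camera axes: x right, y down, z forward; pixel columns grow to the right and rows downward; lengths in mm; the calibration is good to about 2 mm. A picture is of the moment at which its call begins. There is no depth.
A pose or a line that the arm cannot do raises robot.MotionError and nothing moves.
- robot.hand_in(): hands the job in; it is judged then, once.
Readings, each from a call of its own:
- robot.current_t(): time.
- robot.current_qpos(): joint angles.
- robot.current_joint_vel(): joint speeds.
- robot.current_joint_efforts(): joint torques, N m.
- robot.current_tcp_pos(): TCP position.
- robot.current_eef_rot(): TCP orientation.
- robot.current_contact_force(): force on the tool from outside, world axes, zero at the start.
- robot.current_ft_torque(): the same for the moment, N m.
- robot.current_gripper_width(): opening from 0.0 (shut) to 1.0 (fully open).
- robot.current_finger_force(): force on a finger pad.
Only numpy, scipy, OpenCV 4.12 (cv2) and the standard library are available. Lean on these libraries where they do the work, as an engineer would, in place of code of your own. Each camera call takes 0.05 s, during which the arm holds its last target. There are 200 camera calls.

## Working session

There is one attempt and no reset: what is moved stays moved. The work goes in short steps, each a Python script; the robot and the scene stay as the last script left them, time stands still between calls to the robot, and variables do not carry over. Pictures are saved under pics/ and viewed, at most 13 in all, crops included, and the job is handed in when it is done.

```bash
mkdir -p pics
python3 - <<'E'
from bench import robot
import cv2
for n in("side","top"):
    d=robot.get_image(n); cv2.imwrite(f"pics/{n}0.png",d["img"]); print(n,{k:v for k,v in d.items() if k!="img"})
print(robot.current_t(),robot.current_eef_rot())
E
```

```text
side {'fovy': 44.45308301002149, 'cx': 320.1430064189615, 'cy': 232.36785381211456, 'eye': array([ 780.2141626 , 1204.21389407,  991.55043346]), 'orientation': array([-2.19037781,  0.00325156,  3.00890599])}
top {'fovy': 47.87390572458581, 'cx': 306.02708645010006, 'cy': 247.1989635074536, 'eye': array([ 392.12852636,   20.56823251, 1312.77348492]), 'orientation': array([-2.95760666, -0.02806489, -1.56805722])}
0.1 [-3.13999413e+00 -3.70285747e-04  2.69174703e+00]
```

View pics/top0.png

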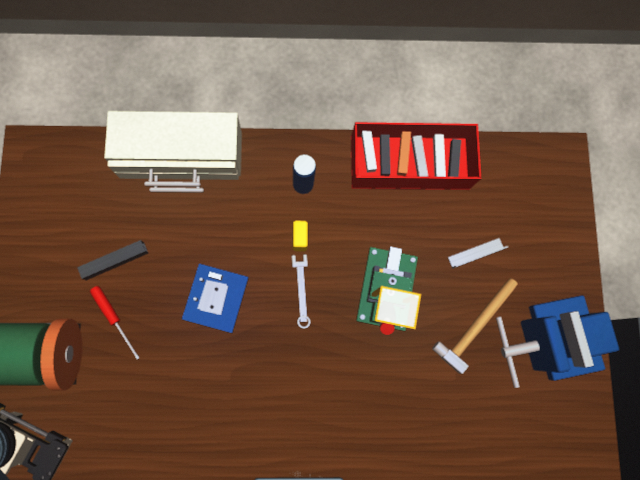

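View pics/side0.png

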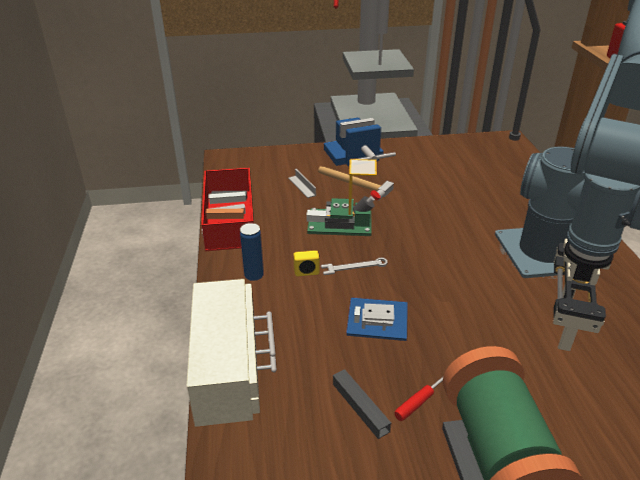

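The top view shows the tray near (215,298), the jig near (390,290) and the red button near (387,328). The side view has the tray at (378,318) and the jig at (340,215). I'll enlarge both for measuring.

Run:
```python
import cv2,numpy as np
t=cv2.imread("pics/top0.png");s=cv2.imread("pics/side0.png")
def crop(im,x,y,w,h,k,name):
    c=cv2.resize(im[y:y+h,x:x+w],None,fx=k,fy=k,interpolation=cv2.INTER_CUBIC)
    for i in range(0,w,10): cv2.putText(c,str(x+i),(i*k,8),0,.33,(255,255,255),1); cv2.line(c,(i*k,10),(i*k,16),(255,255,255),1)
    for i in range(10,h,10): cv2.putText(c,str(y+i),(0,i*k+4),0,.33,(255,255,255),1); cv2.line(c,(24,i*k),(30,i*k),(255,255,255),1)
    return c
a=crop(t,350,240,80,100,6,0); b=crop(t,175,255,80,85,6,0)
# two pics
p=np.zeros((600,800,3),np.uint8);p[:,:400]=a[:, :][:, 0:480][:, 30:430];p[:510,400:]=b[:,40:440];
cv2.imwrite("pics/z1.png",p)
a=crop(s,300,145,100,95,6,0)[:, :];b=crop(s,340,290,75,55,6,0)
p=np.zeros((600,800,3),np.uint8)
a=crop(s,300,150,100,90,6,0);cv2.imwrite("pics/z2.png",a);b=crop(s,340,290,80,55,8,0);cv2.imwrite("pics/z3.png",b)
```

```text
(no output)
```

View pics/z1.png

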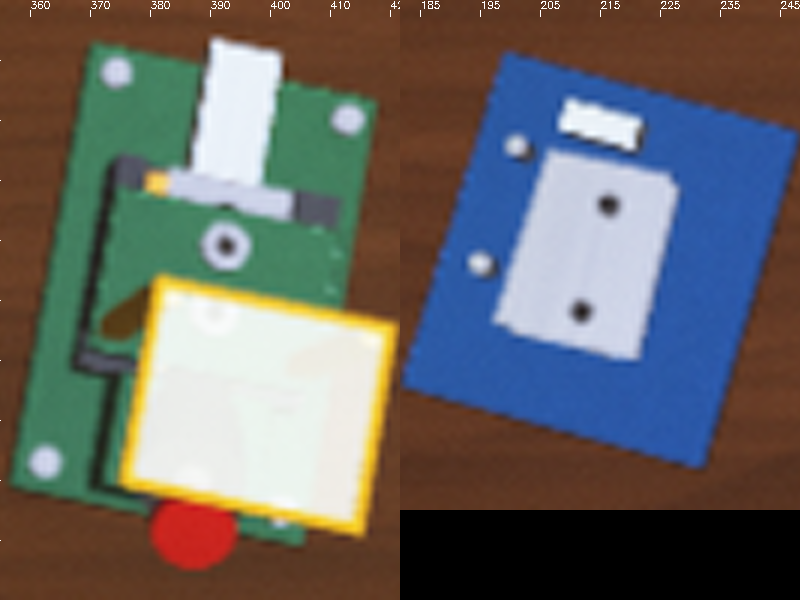

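View pics/z2.png

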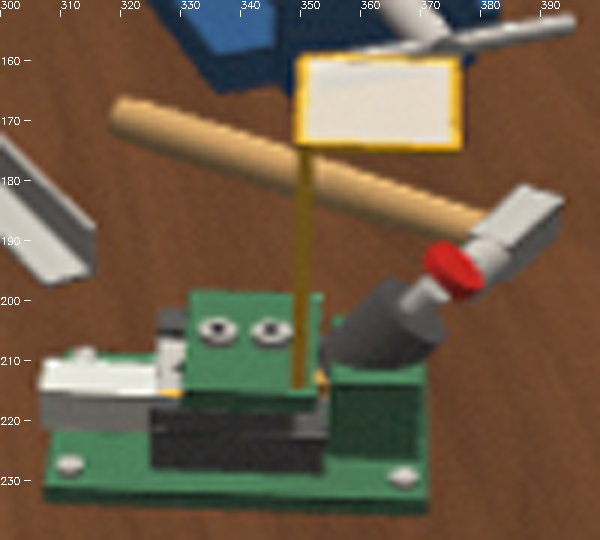

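View pics/z3.png

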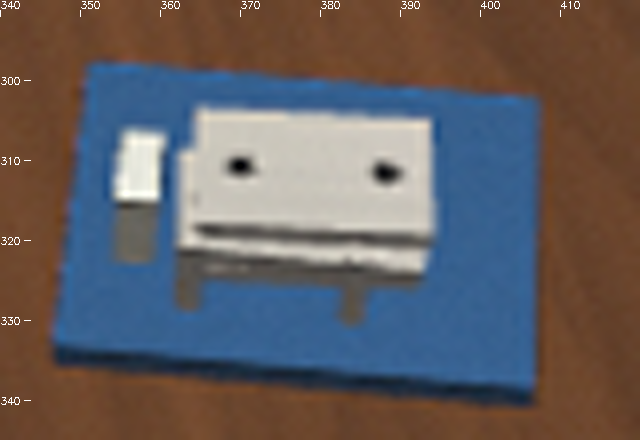

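The top crop gives the jig base corners (370,247), (418,257), (357,321), (406,331) and cap (387,328). The tray corners are (199,264), (249,277), (182,319), (232,333), and its stack is offset slightly from the pins. The side crop has the cap at (376,195). Next I fit the poses.

```bash
cat > h.py <<'E'
import numpy as np
from scipy.spatial.transform import Rotation as Ro
from scipy.optimize import least_squares
C={"side":(44.45308301002149,320.143,232.368,[780.2141626,1204.21389407,991.55043346],[-2.19037781,0.00325156,3.00890599]),
"top":(47.87390572458581,306.027,247.199,[392.12852636,20.56823251,1312.77348492],[-2.95760666,-0.02806489,-1.56805722])}
def proj(n,P):
    f,cx,cy,e,o=C[n]; f=240/np.tan(np.radians(f/2))
    q=Ro.from_euler('xyz',o).inv().apply(np.atleast_2d(P)-np.array(e)); return f*q[:,:2]/q[:,2:]+[cx,cy]
def T(p,L): # p=(x,y,yaw)
    L=np.atleast_2d(L).astype(float); return Ro.from_euler('z',p[2]).apply(L)+[p[0],p[1],0]
def fit(obs,x0):
    f=lambda p:np.concatenate([(proj(n,T(p,[l for l,_ in ob]))-[u for _,u in ob]).ravel() for n,ob in obs.items()])
    r=least_squares(f,x0); return r.x,f(r.x).reshape(-1,2)
def tri(obs,x0): return least_squares(lambda P:np.concatenate([(proj(n,P)-u).ravel() for n,u in obs.items()]),x0).x
E
python3 - <<'E'
from h import *
np.set_printoptions(precision=2,suppress=True)
t=lambda X,Y:(350+(X+30)/6,240+Y/6)
s=lambda X,Y:(300+X/6,150+Y/6)
jt=[((105,60,12),t(91,43)),((105,-60,12),t(376,101)),((-80,60,12),t(10,487)),((-80,-60,12),t(304,545)),
((-85,42,190),t(122,488)),((-85,-42,190),t(363,535)),((-14,42,190),t(157,276)),((-14,-42,190),t(398,322))]
js=[((105,60,12),s(45,487)),((105,60,0),s(45,500)),((-80,60,12),s(428,500)),((-80,60,0),s(428,514))]
g=lambda X,Y:(175+(X-360)/6,255+Y/6); k=lambda X,Y:(340+X/8,290+Y/8)
tt=[((62,50.5,10),g(505,52)),((62,-74.5,10),g(802,130)),((-78,50.5,10),g(402,386)),((-78,-74.5,10),g(705,468)),((24,29,36),g(516,146)),((-24,29,36),g(480,263))]
ts=[((62,50.5,10),k(53,348)),((-78,50.5,10),k(533,387)),((62,-74.5,10),k(88,62)),((-78,-74.5,10),k(540,98))]
for nm,a,b in(("jig",jt,js),("tray",tt,ts)):
    x0=[500,0,0]
    for o in({"top":a,"side":b},{"top":a},{"side":b}):
        p,r=fit(o,x0); print(nm,p,np.abs(r).max(),r.std()); 
        if len(o)==2: print(r); P=p
    if nm=="jig":
        c=tri({"top":t(194,529),"side":s(454,270)},[400,-200,100]);print("cap",c, Ro.from_euler('z',-P[2]).apply(c-[P[0],P[1],0]))
    else:
        for n,ob in(("top",[g(610,204),g(581,311)]),):
            for u in ob:
                w=least_squares(lambda q:(proj("top",[q[0],q[1],28])-u).ravel(),[400,200]).x
                print("hole",w,Ro.from_euler('z',-P[2]).apply([w[0]-P[0],w[1]-P[1],0]))
        for u in [k(240,166),k(386,173)]:
                w=least_squares(lambda q:(proj("side",[q[0],q[1],28])-u).ravel(),[400,200]).x
                print("holeS",w,Ro.from_euler('z',-P[2]).apply([w[0]-P[0],w[1]-P[1],0]))
E
```

```text
jig [ 522.93 -211.53   -0.19] 1.4374160085796461 0.5881792495368278
[[-0.19 -0.67]
 [ 0.31 -0.87]
 [ 0.18 -0.2 ]
 [ 0.43 -0.09]
 [-0.   -0.48]
 [-0.26 -0.39]
 [-0.13  1.3 ]
 [-0.85  1.44]
 [-0.31 -0.81]
 [-0.24  0.4 ]
 [ 0.12 -1.  ]
 [-0.08  0.05]]
jig [ 523.01 -211.73   -0.19] 1.4106309093025402 0.6353763217790116
jig [ 522.43 -209.71   -0.2 ] 0.6314498751098085 0.4221859819969568
cap [ 435.82 -194.58  101.06] [-88.74   0.16 101.06]
tray [520.64 211.98  -0.26] 1.0529793340247124 0.4138226922045631
[[-0.53 -0.56]
 [-0.34 -0.23]
 [-0.63 -0.03]
 [-0.48  0.01]
 [-0.17 -0.23]
 [-0.14 -0.11]
 [-0.03 -1.01]
 [ 0.71 -0.59]
 [-0.02 -1.05]
 [ 0.04 -0.99]]
tray [520.2  211.07  -0.26] 0.35664311380344316 0.18392203735437282
tray [521.73 214.86  -0.26] 0.5210742284934895 0.2891026149411646
hole [528.83 196.99] [ 11.73 -12.42   0.  ]
hole [486.61 206.95] [-31.64 -13.51   0.  ]
holeS [529.59 199.31] [11.87 -9.99  0.  ]
holeS [487.28 208.15] [-31.29 -12.19   0.  ]
```

Run:
```python
from h import *
from bench import robot
np.set_printoptions(precision=3,suppress=True)
d=.42
t=lambda X,Y:(350+(X+30)/6-d,240+Y/6-d)
s=lambda X,Y:(300+X/6-d,150+Y/6-d)
jt=[((105,60,12),t(91,43)),((105,-60,12),t(376,101)),((-80,60,12),t(10,487)),((-80,-60,12),t(304,545)),
((-85,42,190),t(122,488)),((-85,-42,190),t(363,535))]
js=[((105,60,12),s(45,487)),((105,60,0),s(45,500)),((-80,60,12),s(428,500)),((-80,60,0),s(428,514)),((-85,42,190),s(460,148))]
g=lambda X,Y:(175+(X-360)/6-d,255+Y/6-d); k=lambda X,Y:(340+X/8-d,290+Y/8-d)
tt=[((62,50.5,10),g(505,52)),((62,-74.5,10),g(802,130)),((-78,50.5,10),g(402,386)),((-78,-74.5,10),g(705,468)),((24,29,36),g(516,146)),((-24,29,36),g(480,263))]
ts=[((62,50.5,10),k(53,348)),((-78,50.5,10),k(533,387)),((62,-74.5,10),k(88,62)),((-78,-74.5,10),k(540,98))]
for nm,a,b in(("jig",jt,js),("tray",tt,ts)):
    for o in({"top":a,"side":b},{"top":a},{"side":b}):
        p,r=fit(o,[500,0,0]); print(nm,p,np.abs(r).max(),r.std())
        if len(o)==2: P=p
    if nm=="jig":
        J=P; r=least_squares(lambda q:(proj("side",T(P,[q[0],0,q[1]]))-s(454,270)).ravel(),[-89,107]); c=r.x;print("cap jig x,z",c,"top pred",proj("top",T(P,[c[0],0,c[1]])),t(194,529))
u=np.array([-np.sin(np.radians(38)),0,np.cos(np.radians(38))])
for sg in(1,-1):
    y=np.array([0,sg,0.]);z=-u;x=np.cross(y,z)
    R=Ro.from_euler('z',J[2])*Ro.from_matrix(np.c_[x,y,z]); e=R.as_euler('xyz')
    for off in(40,-25): print(sg,e,robot.inverse_kinematics(list(T(J,np.array([c[0],0,c[1]])+off*u)[0]),list(e)))
for yaw in (J[2],J[2]+np.pi): print("down",robot.inverse_kinematics(list(T(J,[85,0,34])[0]),[np.pi,0,yaw]))
```

```text
jig [ 523.101 -210.874   -0.193] 1.17484044179389 0.41665784808002043
jig [ 522.868 -210.426   -0.191] 0.40785358637953095 0.26835409120508474
jig [ 523.475 -212.919   -0.189] 0.8643661788598536 0.47266353051414345
cap jig x,z [-87.351 102.897] top pred [[387.275 327.399]] (386.9133333333333, 327.74666666666667)
tray [521.615 212.376  -0.256] 0.7712025542269316 0.2839998559857456
tray [521.198 212.101  -0.255] 0.3444973106946918 0.17899741487060064
tray [522.415 213.331  -0.258] 0.4885628871099357 0.2650657541940756
1 [-3.142  0.663  2.949] [-1.13  -0.119  2.419  0.964  0.648  3.038]
1 [-3.142  0.663  2.949] [-0.999  0.102  2.416  1.32   0.476  2.734]
-1 [ 3.142 -0.663 -0.193] [-1.13  -0.119  2.419  0.964  0.648 -0.104]
-1 [ 3.142 -0.663 -0.193] [-0.999  0.102  2.416  1.32   0.476 -0.407]
down [-0.53   0.593  1.499 -0.     1.05   1.233]
down [-0.53   0.593  1.499  0.     1.05  -1.908]
```

```bash
cat >> h.py <<'E'
J=np.array([523.0,-210.8,-0.192]); TR=np.array([521.4,212.2,-0.2555])
u=np.array([-np.sin(np.radians(38)),0,np.cos(np.radians(38))]); cap=np.array([-87.8,0,104.5]); OP=[3.14159,-0.6632,J[2]]
jp=lambda *l:[float(v) for v in T(J,np.array(l,float))[0]]
tp=lambda *l:[float(v) for v in T(TR,np.array(l,float))[0]]
cp=lambda o:jp(*(cap+o*u))
E
python3 - <<'E'
from h import *
from bench import robot
import cv2
print(robot.inverse_kinematics(cp(100),OP))
robot.move_gripper(0.0)
robot.move_ptp(cp(100),OP)
robot.move_linear(cp(20),speed=80)
print(robot.current_t(),robot.current_contact_force())
print(robot.move_linear(cp(-26),speed=12,f_stop=28))
f=robot.current_contact_force(); p=np.array(robot.current_tcp_pos())
print(robot.current_t(),f,"depth",(Ro.from_euler('z',-J[2]).apply(p-[J[0],J[1],0])-cap)@u)
robot.sleep(.15);print(robot.current_contact_force())
cv2.imwrite("pics/s1.png",cv2.resize(robot.get_image("side")["img"][130:240,290:410],None,fx=5,fy=5))
E
```

```text
[-1.29428871 -0.32258443  2.39084169  0.77588269  0.90161117  0.02413412]
5.1417 [0.14406078 0.4523901  0.80589493]
True
8.1167 [-17.03636792   4.01065742  21.7021624 ] depth -20.518667943408076
[-17.3718996    3.26558548  21.29050764]
```

View pics/s1.png

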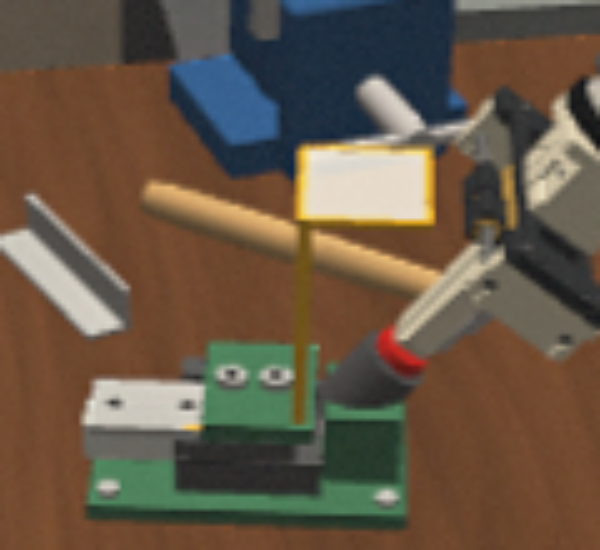

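The fingertips hold the button in against its collar and the plate covers the tongue, front edge at crop (85,430). I'll confirm the end stop by its stiffness, then retreat and draw the plate.

Run:
```python
from h import *
from bench import robot
import cv2
dep=lambda:(Ro.from_euler('z',-J[2]).apply(np.array(robot.current_tcp_pos())-[J[0],J[1],0])-cap)@u
a=dep();print(robot.move_linear(cp(a-4),speed=6,f_stop=6),a,dep(),np.linalg.norm(robot.current_contact_force()))
robot.sleep(.15)
robot.move_linear(cp(100),speed=120)
print(robot.current_t(),np.linalg.norm(robot.current_contact_force()))
robot.move_gripper(0.8)
robot.move_ptp(jp(88,0,170),[np.pi,0,J[2]+np.pi] if 0 else [np.pi,0,J[2]])
print(robot.current_t(),robot.current_qpos())
cv2.imwrite("pics/s2.png",cv2.resize(robot.get_image("side")["img"][130:240,290:410],None,fx=5,fy=5))
```

```text
True -20.22842141942519 -21.372904090525957 31.365131776097932
10.0167 0.5729882753564124
12.375 [-5.29409723e-01  4.69872633e-01  1.34581989e+00  3.72943307e-04
  1.32715314e+00  1.23298314e+00]
```

View pics/s2.png

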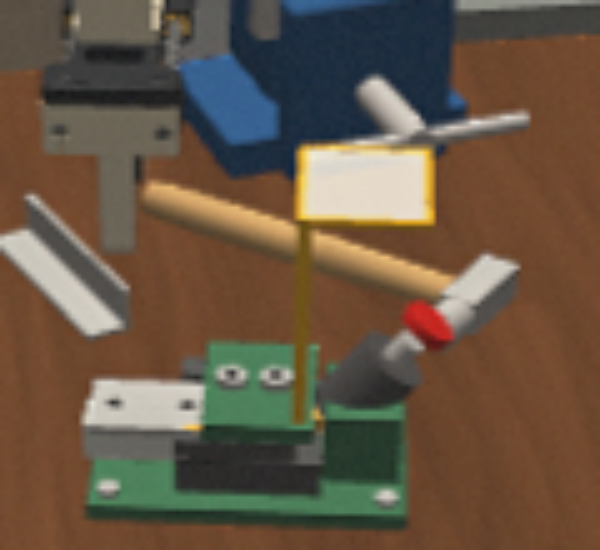

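The plate sticks out with holes at crop (115,403) and (187,405), the button is back out, and the fingers are above it. Now draw, re-grip at centre, lift.

Run:
```python
from h import *
from bench import robot
import cv2
h=[]
for X,Y in((115,403),(187,405)):
    w=least_squares(lambda q:(proj("side",T(J,[q[0],q[1],42]))-[290+X/5-.4,130+Y/5-.4]).ravel(),[70,0]).x; print(w); h.append(w)
xc=np.mean(h,0)[0]; print("xc",xc); assert 62<xc<80
g=xc+20
robot.move_linear(jp(g,0,60),speed=150)
print(robot.move_linear(jp(g,0,34),speed=60,f_stop=8))
robot.move_gripper(0.0); print(robot.current_gripper_width(),robot.current_finger_force(),robot.current_t())
dx=100-xc
print(robot.move_linear(jp(g+dx,0,34),speed=40,f_stop=35),robot.current_contact_force())
robot.move_gripper(0.75)
robot.move_linear(jp(100,0,34),speed=60)
robot.move_gripper(0.0); print(robot.current_gripper_width(),robot.current_finger_force(),robot.current_t())
robot.move_linear(jp(100,0,130),speed=120)
print(robot.current_gripper_width(),robot.current_contact_force(),robot.current_t())
cv2.imwrite("pics/s3.png",cv2.resize(robot.get_image("side")["img"][130:240,290:410],None,fx=5,fy=5))
```

```text
[93.26441853 -1.45960433]
[50.8875904  -1.62698017]
xc 72.07600446255633
False
0.5331303886196993 29.978966116905212 14.425
False [-2.10481662  0.88010285  4.33610049]
0.5279851942205691 29.969961941242218 16.8083
0.5316265243279068 [ 0.05985003 -0.11216799 -1.55031013] 17.7583
```

View pics/s3.png

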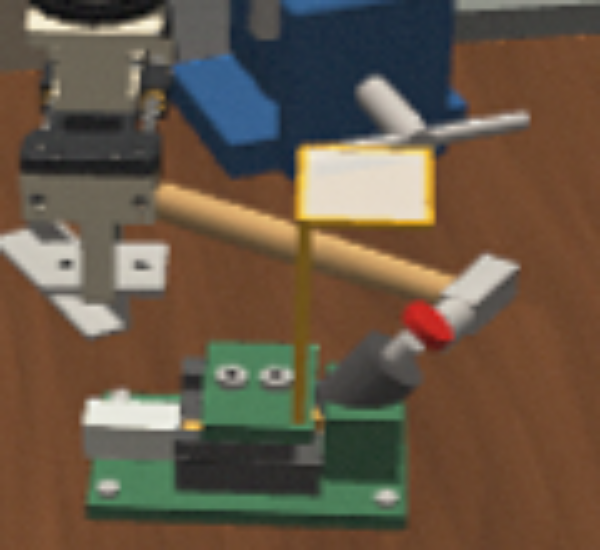

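The plate is held level and centred in the fingers. Now place it.

Run:
```python
from h import *
from bench import robot
import cv2
D=[np.pi,0,TR[2]]
robot.move_linear(tp(-8,-10,150),ori=D,speed=220)
robot.move_linear(tp(-8,-10,45),speed=120)
print(robot.current_t(),robot.move_linear(tp(-8,-10,25.5),speed=25,f_stop=4),robot.current_tcp_pos(),robot.current_contact_force())
robot.move_gripper(0.7)
robot.move_linear(tp(-8,-10,120),speed=150)
robot.sleep(.1); robot.move_gripper(0.0); print(robot.current_t())
robot.move_linear(tp(-8,-120,120),speed=250)
a=cv2.resize(robot.get_image("top")["img"][255:340,175:255],None,fx=5,fy=5)
b=cv2.resize(robot.get_image("side")["img"][290:345,340:415],None,fx=5,fy=5)
p=np.zeros((425,780,3),np.uint8);p[:,:400]=a;p[:275,400:775]=b;cv2.imwrite("pics/s4.png",p)
```

```text
21.025 True [510.81746965 204.23445433  27.86653206] [-0.06555922 -0.16302683  3.53482431]
24.1583
```

View pics/s4.png

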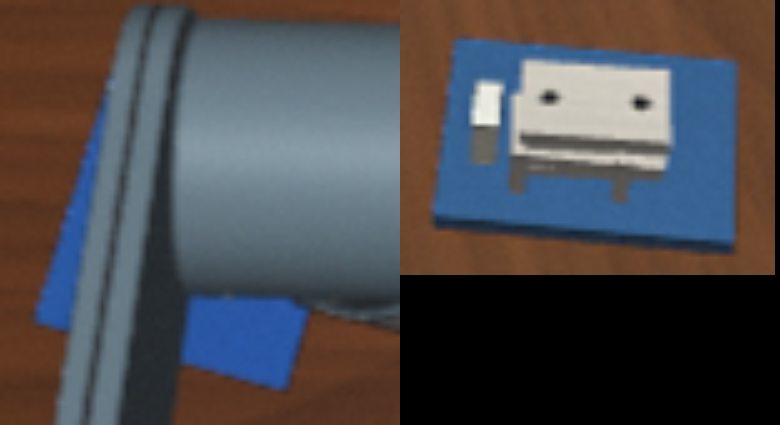

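The new plate lies on the stack, slightly off the pins. Now squaring pushes.

Run:
```python
from h import *
from bench import robot
import cv2
loc=lambda:Ro.from_euler('z',-TR[2]).apply(np.array(robot.current_tcp_pos())-[TR[0],TR[1],0])
DX=[np.pi,0,TR[2]]
q=robot.current_qpos()
best=min((s for s in(1,-1) if robot.inverse_kinematics(tp(-4,-62,45),[np.pi,0,TR[2]+s*np.pi/2]) is not None),key=lambda s:abs(robot.inverse_kinematics(tp(-4,-62,45),[np.pi,0,TR[2]+s*np.pi/2])[5]-q[5]))
DY=[np.pi,0,TR[2]+best*np.pi/2]
def push(kind,f):
    o=DY if kind=='y' else DX
    P=(lambda v,z:tp(-2,v,z)) if kind=='y' else (lambda v,z:tp(v,0,z))
    a,e=(-63,-26) if kind=='y' else (-72,-36)
    robot.move_ptp(P(a,60),o)
    if robot.move_linear(P(a,14),speed=100,f_stop=10): print("blocked",loc())
    r=robot.move_linear(P(e,14),speed=25,f_stop=f); print(kind,r,loc(),robot.current_contact_force(),robot.current_t())
    robot.move_linear(P(a,14),speed=80); robot.move_linear(P(a,60),speed=150)
push('y',9);push('x',9);push('y',12)
push('x',12)
robot.move_ptp(tp(-150,-40,200),DX)
print(robot.current_t(),robot.current_contact_force())
a=cv2.resize(robot.get_image("top")["img"][255:340,175:255],None,fx=5,fy=5,interpolation=2)
b=cv2.resize(robot.get_image("side")["img"][290:345,340:415],None,fx=5,fy=5,interpolation=2)
p=np.zeros((425,780,3),np.uint8);p[:,:400]=a;p[:275,400:775]=b;cv2.imwrite("pics/s5.png",p)
```

```text
y True [ -2.37968999 -35.27506146  13.63820959] [-0.41099191 -2.53278817  1.22671743] 27.85
x True [-44.13207103  -0.68683522  13.21452282] [ 1.16672728 -0.5382732  -0.25596295] 32.05
y True [ -2.36738145 -35.15514029  13.65948068] [-0.20675315 -1.49619508  1.59898677] 36.2333
x True [-44.03034137  -0.39435787  13.29618309] [ 0.61532148  0.35123475 -0.42357439] 40.45
42.1 [ 0.40967971 -0.11871598 -0.36701547]
```

View pics/s5.png

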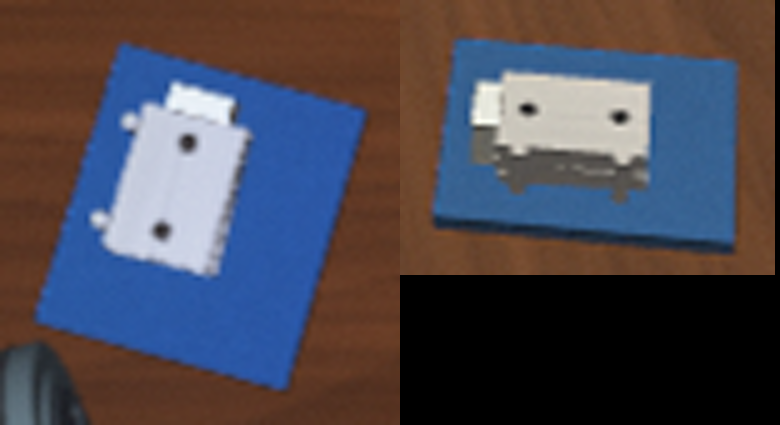

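The stack looks flush, against the end stop and both pins, with holes at crop (188,142) and (161,231). A numerical check, then hand in.

```bash
python3 - <<'E'
from h import *
for n,k0,L in(("top",(175,255),[(188,142),(161,231)]),("side",(340,290),[(528-400,108),(620-400,117)])):
    h=[least_squares(lambda q:(proj(n,T(TR,[q[0],q[1],34]))-[k0[0]+X/5-.4,k0[1]+Y/5-.4]).ravel(),[0,0]).x for X,Y in L]
    print(n,h,np.mean(h,0),np.arctan2(*(h[0]-h[1])[::-1]))
E
python3 -c "
import cv2,numpy as np
b=cv2.imread('pics/s5.png');a=cv2.resize(b[80:290,80:270],None,fx=2.2,fy=2.2,interpolation=2);c=cv2.resize(b[60:205,465:665],None,fx=1.8,fy=1.8,interpolation=2)
p=np.zeros((470,790,3),np.uint8);p[:a.shape[0],:a.shape[1]]=a;p[:c.shape[0],420:420+c.shape[1]]=c;cv2.imwrite('pics/s6.png',p)"
```

```text
top [array([21.55665768,  0.41959155]), array([-22.02374863,   0.60630791])] [-0.23354548  0.51294973] -0.004284384544133229
side [array([22.27958265, -1.06404121]), array([-21.06881067,  -0.07895289])] [ 0.60538599 -0.57149705] -0.022720998919807587
```

View pics/s6.png

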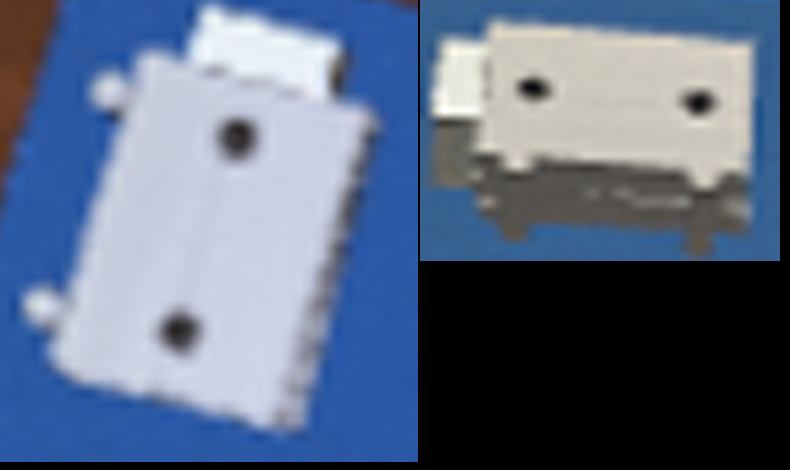

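The top plate sits within 1 mm, but a lower plate may be very slightly turned. I'll do one more round of off-centre taps, which the clock allows, then hand in.

Run:
```python
from h import *
from bench import robot
import cv2
loc=lambda:Ro.from_euler('z',-TR[2]).apply(np.array(robot.current_tcp_pos())-[TR[0],TR[1],0])
DX=[np.pi,0,TR[2]]
q=robot.current_qpos()
s=min((1,-1),key=lambda s:abs(robot.inverse_kinematics(tp(-4,-62,45),[np.pi,0,TR[2]+s*np.pi/2])[5]-q[5]))
DY=[np.pi,0,TR[2]+s*np.pi/2]
robot.move_ptp(tp(-16,-60,70),DY); robot.move_linear(tp(-16,-48,14),speed=100,f_stop=10)
for x in(-16,16,0):
    robot.move_linear(tp(x,-48,14),speed=80)
    r=robot.move_linear(tp(x,-28,14),speed=20,f_stop=14);print(r,loc(),robot.current_t())
    robot.move_linear(tp(x,-48,14),speed=60)
robot.move_linear(tp(0,-60,70),speed=150)
robot.move_ptp(tp(-66,0,70),DX); robot.move_linear(tp(-58,0,14),speed=100,f_stop=10)
r=robot.move_linear(tp(-37,0,14),speed=20,f_stop=12);print(r,loc(),robot.current_t())
robot.move_linear(tp(-66,0,14),speed=60);robot.move_linear(tp(-66,0,90),speed=150)
robot.move_ptp(tp(-150,-40,200),DX)
print(robot.current_t())
a=cv2.resize(robot.get_image("top")["img"][270:313,190:230],None,fx=10,fy=10,interpolation=2)
b=cv2.resize(robot.get_image("side")["img"][300:332,353:393],None,fx=9,fy=9,interpolation=2)
p=np.zeros((430,790,3),np.uint8);p[:,:400]=a;p[:b.shape[0],410:410+b.shape[1]]=b;cv2.imwrite("pics/s7.png",p)
```

```text
True [-16.69962709 -34.82014037  13.65073268] 45.45
True [ 15.88726878 -34.37645568  13.75192584] 47.1167
True [ -0.24042347 -34.50487342  13.70694065] 48.5917
True [-43.84952435  -0.4438329   13.35367479] 52.5417
54.3417
```

View pics/s7.png

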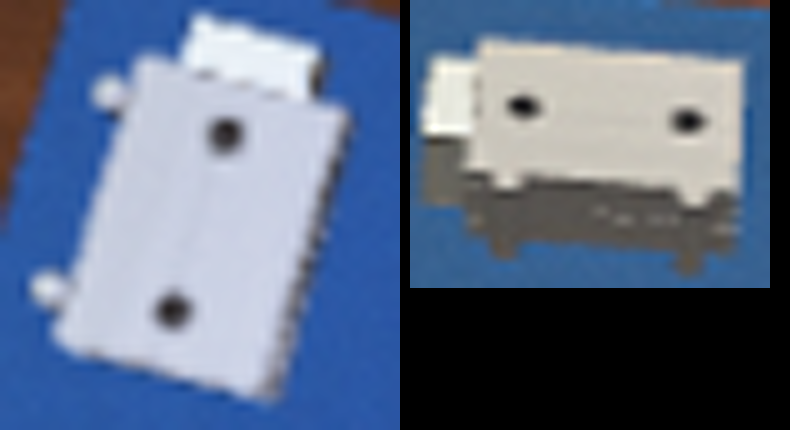

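The stack is flush to sub-pixel level, touching the stop and both pins, with top holes at crop (225,134) and (172,310). The arm is clear, so I'm handing in.

```bash
python3 -c "
from bench import robot
print(robot.hand_in())"
```

```text
the job is handed in; nothing more can be done
None
```

I handed the job in at about 54 s with no verdict shown: the button was pressed to its end stop (about 31 N at most) and sprang back out, and all four plates looked flush against the end stop and both pins in the last pictures, with the new plate on top.

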